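# Extend the desk rack and restock it behind the rail

## Task

Make room in the slatted desk rack by sliding its extending end out as far as it goes. Then lift the oil bottle and the carton that stand on the desk over the rack's front rail and set each down behind it, lowered rather than dropped, so that both stand upright on the slats between the bottle already there and the extending end, the carton with a broad face square to the front. Leave the bottle in the rack and everything else on the desk where it is.

Things in the scene. Friction and masses are not known exactly. Their poses are not given: they have to be found in the camera images.
- rack: fixed part of an extending slatted wooden desk rack, open at the top, fast on the desk. Origin on the desk, midway between front and back rails. x points from front rail (robot side) to back rail, y along the rack towards the extending end. Slat tops 28 mm up. Closed end panel (12 mm thick, 96 mm high) has its inner face at y = -100 mm; the fixed part ends at y = 41 mm, the sliding part carries on
- rack_rail (a point): top of the upper front rail at the rack's y = 0, 78 mm above the desk. Front and back rails are pairs of round steel bars 10 mm thick, centred 49 mm before and behind the rack's middle line, same height; clear depth between them 88 mm. Axes as the rack's
- rack_slats (a point): slat-top height (28 mm), middle of the rack's depth, at y = 60 mm in the rack's frame: the middle of the free space once the end is fully out (from the standing bottle at y = -40 mm to the end panel at y = 160 mm). Axes as the rack's
- extension (a joint): how far the telescoping end is out along the rack's +y, in m: 0 is in, 0.12 is its end stop, fully out. Its end panel (12 mm thick, 108 deep, 96 high) has its inner face at y = 40 mm + this value in the rack's frame. Its slats run between the fixed ones, 1.5 mm lower; its rails (7 mm) lie in line with the fixed ones. Slides with about 2.5 N of friction and stays where left
- extension_grip (a point): middle of the top of the black grip on the sliding end panel's top edge, 118 mm above the desk; the grip is 44 mm long (rack's x), 14 mm thick (rack's y) and stands 22 mm above the panel. Its axes are those of the rack
- oil_bottle: round amber glass oil bottle standing on the desk, the one to be put in the rack: 155 mm high, body 56 mm in diameter up to 100 mm, then a shoulder up to a black cylindrical cap 34 mm in diameter from 122 to 155 mm; about 300 g. Origin at the centre of its base, z up
- carton: upright closed cardboard carton standing on the desk, to be put in the rack: 42 mm thick (its x), 66 mm wide (its y), 150 mm high (its z); about 220 g. Origin at the centre of its base. Its broad faces look along its own x axis either way
- rack_bottle: second bottle of the same shape and size as oil_bottle, already standing in the rack on the fixed slats against the closed end, centred about y = -68 mm in the rack's frame; it stays there. Origin at the centre of its base
- jar: squat white cream jar with a metal lid, 71 mm in diameter, 65 mm high, standing on the desk; to be left alone. Origin at the centre of its base
- mug: blue ceramic mug, 80 mm in diameter, 92 mm high; to be left alone. Origin at the centre of its base, handle along its +y
- stapler: stapler lying on the desk, 135 x 36 x 56 mm, length along its x; to be left alone. Origin at the centre of its underside
- tape_dispenser: desk tape dispenser, 150 x 58 x 88 mm, length along its x; to be left alone. Origin at the centre of its underside
- calculator: flat desk calculator, 150 x 105 x 19 mm; to be left alone. Origin at the centre of its underside
- marker: thick flat white marker pen lying on the desk, 135 mm long (its y), 22 mm wide, 18 mm high; to be left alone. Origin at the centre of its underside
Mind the look-alikes: they are no part of the job. What is shaped like the carton but blue is not meant.

How it is judged:
On the way, in this order (a step that is already met when the one before it is completed fails the run):
1. the rack's extending end is fully out (value of joint extension above 0.115 m), for 0.2 s.
2. the first of the two items stands behind the rail (((z of oil_bottle in the frame of rack between 0.02 and 0.034 m and x of oil_bottle in the frame of rack between -0.03 and 0.03 m and y of oil_bottle in the frame of rack between -0.03 and 0.16 m and angle between oil_bottle's own z axis and vertical below 0.12 rad) or (z of carton in the frame of rack between 0.02 and 0.034 m and x of carton in the frame of rack between -0.03 and 0.03 m and y of carton in the frame of rack between -0.03 and 0.16 m and angle between carton's own z axis and vertical below 0.12 rad))), for 0.2 s.
At the end, for the whole second after the job is handed in: Extension within 5 mm of its stop; bottle and carton at rest on the slats (bases within 6 mm of slat height, under 7 deg lean) between the rack's bottle and the sliding panel; carton's broad faces within 11 deg of square to the front; the rack's own bottle upright, moved under 25 mm (value of joint extension above 0.115 m and z of oil_bottle in the frame of rack between 0.02 and 0.034 m and x of oil_bottle in the frame of rack between -0.03 and 0.03 m and y of oil_bottle in the frame of rack between -0.03 and 0.16 m and angle between each of oil_bottle, carton, rack_bottle's own z axis and vertical below 0.12 rad and linear speed of each of oil_bottle, carton below 0.02 m/s and z of carton in the frame of rack between 0.02 and 0.034 m and x of carton in the frame of rack between -0.03 and 0.03 m and y of carton in the frame of rack between -0.03 and 0.16 m and angle between the x axis of carton and the x axis of rack, either way round below 0.2 rad and z of rack_bottle in the frame of rack above 0.02 m and distance of rack_bottle from where it was at the start of the episode below 0.025 m); the robot touches nothing.
It fails at once if the oil bottle was let fall or knocked (faster than 0.7 m/s, as after a drop of 25 mm, with no finger on it) (linear speed of oil_bottle above 0.7 m/s and contact force between the fingers and oil_bottle below 0.05 N).
It fails at once if the carton was let fall or knocked (faster than 0.7 m/s, as after a drop of 25 mm, with no finger on it) (linear speed of carton above 0.7 m/s and contact force between the fingers and carton below 0.05 N).
It fails at once if the bottle already in the rack was tipped or shifted by more than 25 mm (angle between rack_bottle's own z axis and vertical above 0.4 rad or distance of rack_bottle from where it was at the start of the episode above 0.025 m).
It fails at once if something else on the desk was shifted by more than 25 mm (distance of any of jar, mug, stapler, tape_dispenser, calculator, marker from where it was at the start of the episode above 0.025 m).
It also fails if it takes over 72 s, if anything falls off the work surface, if the arm or the gripper's body presses on something with over 40 N, if the wrist force passes 120 N, or if a joint passes its speed limit or range.

## Robot

A 6-joint arm with a two-finger parallel gripper is mounted at the origin on the work surface. World frame = base frame: x ahead of the robot, y to its left, z up, the work surface at z = 0. Lengths are in m, angles in rad, forces in N, time in s.
With the tool pointing down it reaches from about 0.35 to 0.8 m from the base axis. Payload 7.3 kg.
Tool frame: the origin (TCP) lies between the finger pads; the fingertips stand 8 mm ahead of it and the grasp point (between the pads) lies 11 mm behind it; y points along the fingers, z is the direction in which the jaws open and shut, and the axes are right-handed (so a half turn about y gives the same grasp; the last joint's range is limited). The gripper opens to 85 mm and grips with 20 to 120 N. Pads are 22 mm wide; open, the fingers measure 114 mm over their backs; the gripper's body (76 mm by 85 mm) begins 54 mm behind the grasp point. The pads swing forward as they close: fully open they stand 13 mm farther back than shut.
Start: joints at [-1.423, 0.342, 1.524, -0, 1.275, -0.146], TCP at [0.152, -0.503, 0.239] pointing down, gripper open.
Joint ranges: [-2.53, 2.53], [-0.77, 2.02], [0.04, 2.7], [-1, 4.14], [0.28, 2.66], [-3.11, 3.11]. Speed limits (rad/s): [2.57, 2.57, 3.14, 3.14, 3.14, 3.14].

## Interface

Orientations are given as a rotation vector (axis times angle).
In Python, from cell import ctrl, eyes, finder gives the robot as it stands. Calls block until the motion is done:
- ctrl.move_ptp(position, orientation): joint-space move of the TCP to a pose.
- ctrl.movel(position, v=0.15, rotation=None, until_force=None): straight line of the TCP; rotation=None keeps the orientation; v is the mean speed in m/s. With until_force (N) it stops when the force on the tool has changed by that much, and returns True; else False.
- ctrl.move_j(angles): joint-space move.
- ctrl.release() and ctrl.close_gripper(): open the fingers fully, or close them until they stop; the grip force is fixed at half the most.
- ctrl.dwell(seconds).
- ctrl.solve_ik(position, orientation): joint angles nearest the present ones, or None.
- ctrl.read_state(): the state.
- eyes.grab_frame(name): name is "scene" or "top"; returns (picture, depth): 420x560x3 uint8, red, green, blue; 420x560 float32, m along the optical axis (not along the pixel's ray), 0 where there is no reading.
- eyes.camera_model(name): a dict with "intrinsics" (3x3 intrinsics, pixels), "extrinsics" (4x4, takes a point from camera to world coordinates). Camera axes: x right, y up, looking along -z (the intrinsics and any distortion apply to the point x, -y, -z); pixel columns grow to the right and rows downward; lengths in m; the calibration is good to about 2 mm. A picture is of the moment at which its call begins. camera_model takes no time and is no camera call.
A pose or a line that the arm cannot do raises ctrl.PlanningError and nothing moves.
- ctrl.finish_job(): hands the job in, once; it reports no verdict.
Trained networks look in the newest picture that a camera, given by its name, has taken for a name from the list of things; names that differ only in an ending like _2 or _b are one class to them, and where a whole thing is asked for, a point or a joint stands for the part that bears it (a point fixed in the world has none). Each returns a list of dicts, best first, with "confidence" (0 to 1); they miss things now and then, are a little off and sometimes report something else, mostly with a low value. They report only what shows in the picture. A call takes as long as a camera call. They do not tell look-alikes from the thing itself.
- finder.recognise(camera, query): "rect" ([centre column, centre row, width, height] in pixels, round what is visible of it).
The state is a dict: "time_s": time; "joint_pos": joint angles; "qd": joint speeds; "tau": joint torques, N m; "eef_pos": TCP position; "eef_rot": TCP orientation; "wrist_force": force on the tool from outside, world axes, zero at the start; "moment": the same for the moment, N m; "grip_width": finger opening in m.
Only numpy, scipy, OpenCV 4.12 (cv2) and the standard library are available. Lean on these libraries where they do the work, as an engineer would, in place of code of your own. Each camera call takes 0.05 s, during which the arm holds its last target.

## Working session

There is one attempt and no reset: what is moved stays moved. The work goes in short steps, each a Python script; the robot and the scene stay as the last script left them, time stands still between calls to the robot, and variables do not carry over. Pictures are saved under pics/ and viewed, and the job is handed in when it is done.

```bash
mkdir -p pics; ls
python3 - <<'E'
from cell import ctrl, eyes, finder
import cv2, numpy as np
for n in ("scene","top"):
    p,d=eyes.grab_frame(n); cv2.imwrite(f"pics/{n}0.png",p[:,:,::-1]); np.savez(f"{n}0.npz",p=p,d=d)
    m=eyes.camera_model(n); print(n,np.round(m["intrinsics"],1).tolist(),np.round(m["extrinsics"],3).tolist(), [k for k in m])
    for q in ["rack","extension_grip","oil_bottle","carton","rack_bottle"]:
        print(q,[(round(r["confidence"],2),np.round(r["rect"]).tolist()) for r in finder.recognise(n,q)][:4])
s=ctrl.read_state();print(s["time_s"],s["eef_rot"],s["grip_width"])
E
```

```text
pics
scene [[407.0, 0.0, 283.6], [0.0, 407.0, 205.5], [0.0, 0.0, 1.0]] [[-0.574, -0.629, 0.524, 1.054], [0.819, -0.431, 0.378, 0.394], [-0.012, 0.646, 0.763, 0.866], [0.0, 0.0, 0.0, 1.0]] ['intrinsics', 'extrinsics']
rack [(0.73, [242.0, 228.0, 83.0, 74.0])]
extension_grip [(0.81, [257.0, 234.0, 49.0, 52.0])]
oil_bottle [(0.68, [306.0, 207.0, 29.0, 35.0]), (0.56, [362.0, 214.0, 28.0, 53.0])]
carton [(0.84, [244.0, 157.0, 35.0, 56.0]), (0.75, [202.0, 174.0, 25.0, 50.0]), (0.47, [332.0, 217.0, 42.0, 42.0])]
rack_bottle [(0.65, [226.0, 198.0, 27.0, 52.0])]
top [[391.2, 0.0, 281.0], [0.0, 391.2, 207.5], [0.0, 0.0, 1.0]] [[-0.028, 0.994, -0.108, 0.399], [-1.0, -0.029, -0.006, -0.013], [-0.009, 0.108, 0.994, 1.145], [0.0, 0.0, 0.0, 1.0]] ['intrinsics', 'extrinsics']
rack [(0.75, [305.0, 180.0, 67.0, 44.0])]
extension_grip [(0.97, [298.0, 180.0, 52.0, 43.0])]
oil_bottle [(0.61, [216.0, 244.0, 26.0, 23.0])]
carton [(0.74, [353.0, 235.0, 30.0, 16.0]), (0.6, [367.0, 190.0, 35.0, 36.0])]
rack_bottle [(0.89, [323.0, 177.0, 22.0, 30.0])]
0.6 [-0.30528545  2.06337083 -2.06373714] 0.08531526629212115
```

Run:
```python
import cv2
a=cv2.imread("pics/top0.png"); cv2.imwrite("pics/top0c.png",cv2.resize(a[120:320,160:426],None,fx=3,fy=3,interpolation=cv2.INTER_CUBIC))
a=cv2.imread("pics/scene0.png"); cv2.imwrite("pics/scene0c.png",cv2.resize(a[110:310,150:416],None,fx=3,fy=3,interpolation=cv2.INTER_CUBIC))
```

```text
(no output)
```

View pics/top0c.png

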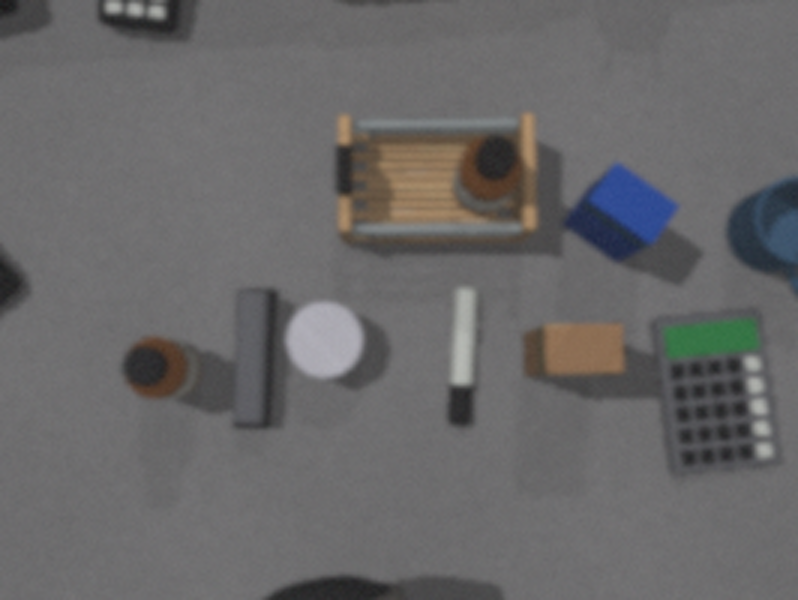

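View pics/scene0c.png

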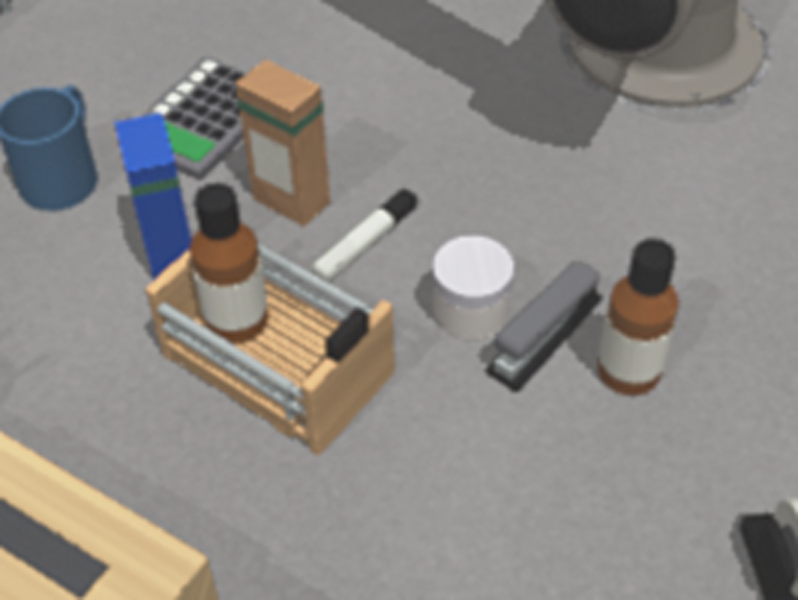

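View pics/top0.png

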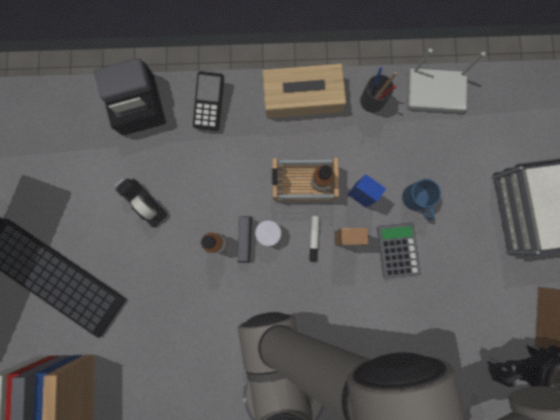

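The top view (crop, 3x) shows the rack at about (437,175) with its black grip at the left end, which is world +y. The oil bottle's cap is at (148,367), left of the stapler. The brown carton is at (584,348); the blue look-alike at (620,210) is to be ignored. Next I'll turn these into metric positions from depth.

```bash
cat > h.py <<'E'
import numpy as np, cv2
from cell import ctrl, eyes, finder
from scipy.spatial.transform import Rotation as Ro
def cloud(n,d):
    m=eyes.camera_model(n);K=m["intrinsics"];T=np.array(m["extrinsics"])
    v,u=np.mgrid[:d.shape[0],:d.shape[1]]
    X=np.stack([(u-K[0][2])/K[0][0]*d,-(v-K[1][2])/K[1][1]*d,-d],-1)
    P=X@T[:3,:3].T+T[:3,3]; P[d<=0]=np.nan
    return P
def ray(n,u,v,z):
    m=eyes.camera_model(n);K=m["intrinsics"];T=np.array(m["extrinsics"])
    r=T[:3,:3]@np.array([(u-K[0][2])/K[0][0],-(v-K[1][2])/K[1][1],-1]); 
    return T[:3,3]+r*(z-T[2,3])/r[2]
def rect(P,sel):
    q=P[sel][:,:2]; r=cv2.minAreaRect((q*1000).astype(np.float32)); return np.round(r[0],1),np.round(r[1],1),round(r[2],1),len(q)
E
python3 - <<'E'
from h import *
D={n:np.load(n+"0.npz") for n in("scene","top")}
C={n:cloud(n,D[n]["d"]) for n in D}
box={'carton':(.25,.47,-.3,-.13),'oil':(.25,.47,.12,.25),'grip':(.45,.65,-.05,.08),'rackpan':(.45,.65,-.16,.08),'rail':(.45,.65,-.16,.08),'rb':(.45,.65,-.16,0.0)}
z={'carton':(.142,.16),'oil':(.147,.163),'grip':(.109,.125),'rackpan':(.091,.101),'rail':(.072,.083),'rb':(.147,.163)}
for n in C:
    P=C[n]; print(n,"desk z",np.nanmedian(P[200:330,200:330,2]))
    for k in box:
        b=box[k]; s=(P[...,0]>b[0])&(P[...,0]<b[1])&(P[...,1]>b[2])&(P[...,1]<b[3])&(P[...,2]>z[k][0])&(P[...,2]<z[k][1])
        if s.sum()>3: print(k,rect(P,s),np.round(np.median(P[s],0),3))
# by rays on top image
t=lambda c,r,h: np.round(ray("top",160+c/3-.33,120+r/3-.33,h),4)
print("oil cap",t(148,367,.155)); print("rb cap",t(496,157,.155))
print("carton corners",[t(*c,.15) for c in((543,325),(623,322),(626,373),(546,376))])
print("panel ends L",t(345,117,.096),t(345,236,.096)," R",t(529,117,.096),t(531,232,.096))
print("grip",t(344,148,.118),t(344,192,.118))
print("rails front",t(358,231,.078),t(520,229,.078),"back",t(360,124,.078),t(516,126,.078))
E
```

```text
scene desk z 2.0185087090895948e-05
carton (array([ 429.6, -190. ]), array([69.3, 44.6]), 87.2, 301) [ 0.432 -0.187  0.149]
oil (array([425.9, 182.9]), array([32.1, 32.2]), 56.3, 140) [0.428 0.184 0.154]
grip (array([596.6,  10.4]), array([12.6, 43.9]), 87.6, 100) [0.6   0.011 0.116]
rackpan (array([549.8, -72. ]), array([178.3, 197.4]), 89.3, 247) [0.615 0.005 0.095]
rail (array([551.1, -70.5]), array([175.3, 198. ]), 89.5, 543) [ 0.618 -0.076  0.076]
rb (array([ 528.3, -129.9]), array([161.7,  27.8]), 11.2, 56) [ 0.601 -0.109  0.156]
top desk z 0.000659789058839233
carton (array([ 429.4, -189.5]), array([66.6, 40.7]), 88.4, 439) [ 0.429 -0.189  0.15 ]
oil (array([425.8, 183.7]), array([33., 32.]), 45.0, 144) [0.425 0.182 0.155]
grip (array([596.3,   9.5]), array([10.9, 41.8]), 88.6, 81) [0.596 0.009 0.118]
rackpan (array([550. , -71.4]), array([176.2, 195.1]), 88.8, 242) [ 0.582 -0.152  0.096]
rail (array([595.9, -77.5]), array([164.8, 108.1]), 88.4, 432) [ 0.552 -0.085  0.077]
rb (array([ 523.1, -142.2]), array([146.3,  24.7]), 21.9, 10) [ 0.578 -0.113  0.159]
oil cap [0.4245 0.1772 0.155 ]
rb cap [ 0.5951 -0.1225  0.155 ]
carton corners [array([ 0.4505, -0.157 ,  0.15  ]), array([ 0.4511, -0.2247,  0.15  ]), array([ 0.4081, -0.225 ,  0.15  ]), array([ 0.4075, -0.1576,  0.15  ])]
panel ends L [0.6479 0.0069 0.096 ] [0.5386 0.0098 0.096 ]  R [ 0.6428 -0.1605  0.096 ] [ 0.5373 -0.1577  0.096 ]
grip [0.6146 0.0081 0.118 ] [0.575  0.0091 0.118 ]
rails front [ 0.5452 -0.0019  0.078 ] [ 0.5427 -0.1503  0.078 ] back [ 0.6451 -0.0065  0.078 ] [ 0.6389 -0.1507  0.078 ]
```

Run:
```python
from h import *
for n in ("top","scene"):
    P=cloud(n,np.load(n+"0.npz")["d"])
    for k,yr,zr in(("fixedpanel",(-.19,-.14),(.08,.102)),("slidepanel",(-.02,.03),(.08,.102)),("grip",(-.02,.05),(.111,.125)),("railsF",(-.14,-.01),(.07,.083))):
        s=(P[...,0]>.53)&(P[...,0]<.66)&(P[...,1]>yr[0])&(P[...,1]<yr[1])&(P[...,2]>zr[0])&(P[...,2]<zr[1])
        if k=="railsF": 
            for a,b in((.53,.56),(.63,.66)):
                q=P[s&(P[...,0]>a)&(P[...,0]<b)]; c=np.polyfit(q[:,1],q[:,0],1); print(n,"rail",c.round(4),"x at y=-.05",round(np.polyval(c,-.05),4),len(q))
        else:
            q=P[s]; print(n,k,rect(P,s),np.percentile(q[:,1],[2,50,98]).round(4))
```

```text
top fixedpanel (array([ 593. , -150.8]), array([ 23.3, 105.8]), 88.6, 194) [-0.1632 -0.1556 -0.1494]
top slidepanel (array([596.6,   2.1]), array([ 27.2, 107.6]), 88.5, 115) [0.0033 0.0106 0.0167]
top grip (array([597. ,   9.5]), array([10.9, 40.5]), 88.6, 79) [0.0037 0.0094 0.0151]
top rail [0.0246 0.5482] x at y=-.05 0.547 186
top rail [0.0119 0.6447] x at y=-.05 0.6441 159
scene fixedpanel (array([ 621.5, -158.9]), array([52.3, 15.6]), 2.5, 133) [-0.1649 -0.1552 -0.1517]
scene slidepanel (array([598. ,   9.6]), array([ 27.6, 107.9]), 79.8, 225) [0.0037 0.0138 0.0168]
scene grip (array([596.6,  10.4]), array([12.6, 43.9]), 87.6, 92) [0.004  0.0107 0.0166]
scene rail [0.0229 0.5488] x at y=-.05 0.5476 151
scene rail [0.023  0.6467] x at y=-.05 0.6455 188
```

Both cameras agree to within 1–2 mm:

| Item | World position (m) | Note |
|---|---|---|
| Rack origin | (0.596, -0.051) | yaw about -0.021 rad |
| Grip | (0.597, 0.010) | end already about 15 mm out |
| Oil bottle | (0.4257, 0.183) | |
| Carton | (0.4295, -0.190) | yaw about -1.5° |

I'll grasp the grip and pull it out.

```bash
cat >> h.py <<'E'
RO=np.array([.596,-.051]); YAW=-.021
def rk(x,y): c,s=np.cos(YAW),np.sin(YAW); return RO+[c*x-s*y,s*x+c*y]
def ori(a):  # jaw axis at world angle a, fingers down; pick half-turn with small joint6
    best=None
    return [Ro.from_matrix(np.column_stack([np.cross([0,0,-1],z),[0,0,-1],z])).as_rotvec() for z in([np.cos(a),np.sin(a),0],[-np.cos(a),-np.sin(a),0])]
def pick(p,a):
    q0=np.array(ctrl.read_state()["joint_pos"]); c=[]
    for o in ori(a):
        q=ctrl.solve_ik(list(p),o.tolist())
        if q is not None: c.append((abs(np.array(q)[5]-q0[5]),o))
    return min(c,key=lambda t:t[0])[1].tolist()
def st(t=""):
    s=ctrl.read_state(); print(t,round(s["time_s"],2),np.round(s["eef_pos"],4),"w",round(s["grip_width"],4),"F",np.round(s["wrist_force"],1),"j6",round(s["joint_pos"][5],2)); return s
E
cat > s1.py <<'E'
from h import *
g=[.5967,.0098]
o=pick([*g,.16],np.pi/2+YAW)
for a,p in((np.pi/2,[*g,.112]),(0,[.4257,.183,.14]),(0,[.4295,-.19,.12]),(0,[*rk(0,8e-3),.28]),(0,[*rk(0,.1),.28])):
    print([None if (q:=ctrl.solve_ik(list(p),x.tolist())) is None else round(q[5],2) for x in ori(a)])
ctrl.move_ptp([*g,.19],o); st()
ctrl.movel([*g,.113],v=.1); ctrl.close_gripper(); st("closed")
e=rk(0,.172); 
print(ctrl.movel([*(np.array(g)+.085*np.array([-np.sin(YAW),np.cos(YAW)])),.113],v=.1,until_force=25)); st()
print(ctrl.movel([*(np.array(g)+.115*np.array([-np.sin(YAW),np.cos(YAW)])),.113],v=.03,until_force=12)); s=st("stop?")
print("grip at rack y", s["eef_pos"][1]+.051)
p,d=eyes.grab_frame("scene"); cv2.imwrite("pics/s1.png",p[:,:,::-1])
E
python3 s1.py
```

```text
[np.float64(-1.68), np.float64(1.46)]
[np.float64(0.24), np.float64(-2.9)]
[np.float64(-0.58), np.float64(2.56)]
[np.float64(-0.2), np.float64(2.94)]
[np.float64(-0.05), np.float64(3.1)]
 3.02 [0.5967 0.0088 0.1901] w 0.0853 F [-0.1  0.  -0.3] j6 -1.66
closed 4.59 [0.5967 0.0098 0.1134] w 0.0122 F [-1.7 -0.2  4.2] j6 -1.66
False
 5.59 [0.5986 0.0964 0.1134] w 0.0123 F [-2.3  2.8  5.5] j6 -1.52
True
stop? 6.28 [0.599  0.1139 0.1134] w 0.012 F [-0.8 -1.9  4.6] j6 -1.49
grip at rack y 0.1649095244951446
```

Run:
```python
from h import *
s=ctrl.read_state();p=s["eef_pos"]
print(ctrl.movel([p[0],p[1]+.006,p[2]],v=.02,until_force=20)); st("push")
ctrl.release(); st("rel")
p=ctrl.read_state()["eef_pos"]; ctrl.movel([p[0],p[1],.22],v=.15)
P=[.4257,.183]; o=pick([*P,.25],0.)
ctrl.move_ptp([*P,.25],o); st()
for n in("top","scene"):
    p,d=eyes.grab_frame(n); cv2.imwrite(f"pics/{n}1.png",cv2.resize(p[110:310,150:416,::-1],None,fx=3,fy=3)); C=cloud(n,d)
    q=C[(C[...,0]>.53)&(C[...,0]<.66)&(C[...,1]>.05)&(C[...,1]<.16)&(C[...,2]>.109)&(C[...,2]<.125)]
    print(n,len(q),np.percentile(q[:,1],[2,50,98]).round(4) if len(q) else "")
```

```text
True
push 6.62 [0.599  0.1139 0.1134] w 0.0123 F [-0.9 -1.7  4.6] j6 -1.48
rel 7.32 [0.5989 0.1137 0.1133] w 0.0855 F [-0.1  0.7 -0.4] j6 -1.48
 9.46 [0.426  0.1829 0.2497] w 0.085 F [-0.  -0.  -0.4] j6 -2.9
top 97 [0.1079 0.1142 0.1219]
scene 116 [0.1078 0.1154 0.1208]
```

View pics/scene1.png

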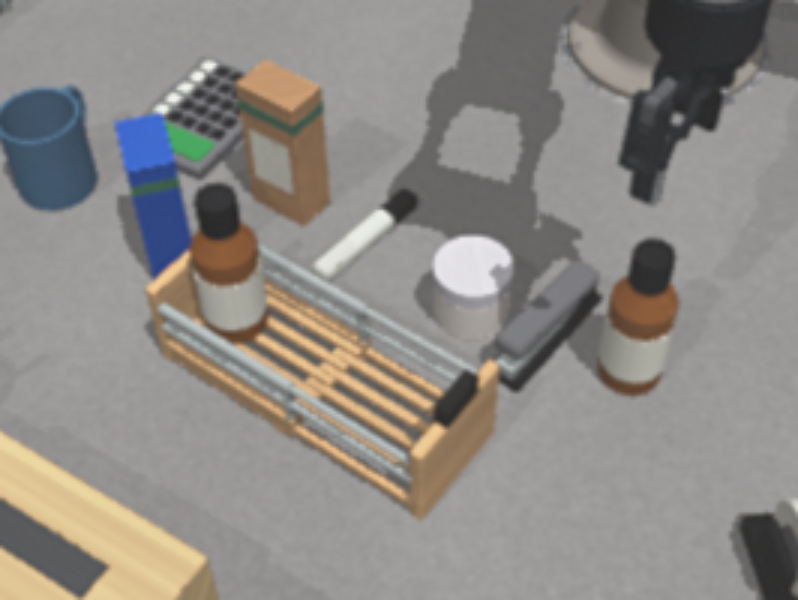

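View pics/top1.png

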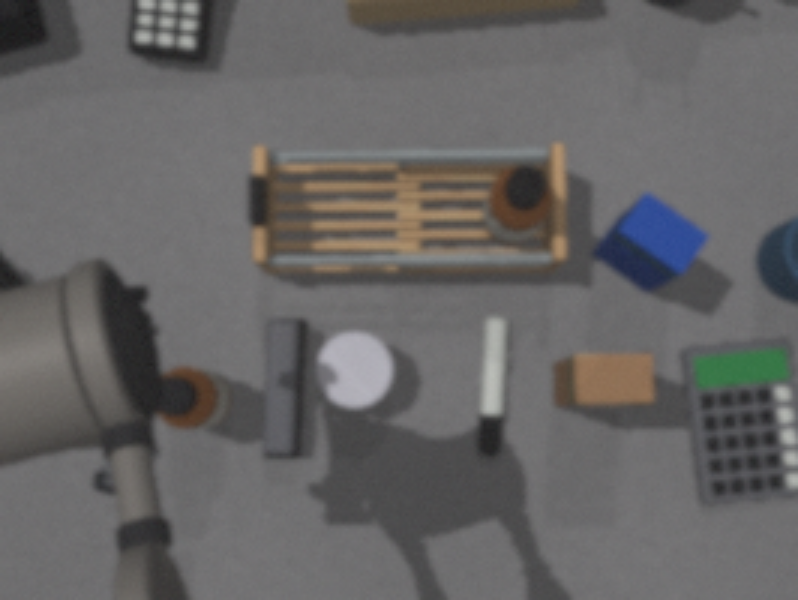

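The rack is out: the grip is at y≈0.1145, which is 0.105 m of travel, and it didn't move under a 20 N re-pull, so it's at the stop. For the bottle I'll switch to the other half-turn so joint 6 stays away from its limit.

```bash
cat > s2.py <<'E'
from h import *
P=[.4257,.183]; o=ori(0.)[0].tolist(); zg=.133
ctrl.move_ptp([*P,.25],o); st()
ctrl.movel([*P,zg],v=.1,until_force=8); st("down")
ctrl.close_gripper(); s=st("closed"); zg=s["eef_pos"][2]
ctrl.movel([*P,zg+.115],v=.1); st("lift")
t=rk(0,.010)
ctrl.movel([.44,t[1],zg+.115],v=.15)
o2=ori(YAW)[0].tolist()
ctrl.movel([*t,zg+.115],v=.15,rotation=o2); st("over")
p,d=eyes.grab_frame("scene"); cv2.imwrite("pics/s2.png",cv2.resize(p[110:310,150:416,::-1],None,fx=3,fy=3))
E
python3 s2.py
```

```text
12.21 [0.4257 0.183  0.25  ] w 0.0852 F [-0.6 -0.2  0.6] j6 0.24
down 13.53 [0.4261 0.1831 0.1335] w 0.0853 F [0.  0.6 0.9] j6 0.24
closed 14.06 [0.4257 0.1831 0.1334] w 0.0325 F [-1.1 -0.3  5.7] j6 0.24
lift 15.36 [0.4254 0.1829 0.2477] w 0.0324 F [ 0.4  0.4 -1.9] j6 0.24
over 18.2 [ 0.5958 -0.0409  0.2483] w 0.0323 F [-0.2 -0.2 -0.9] j6 -0.18
```

View pics/s2.png

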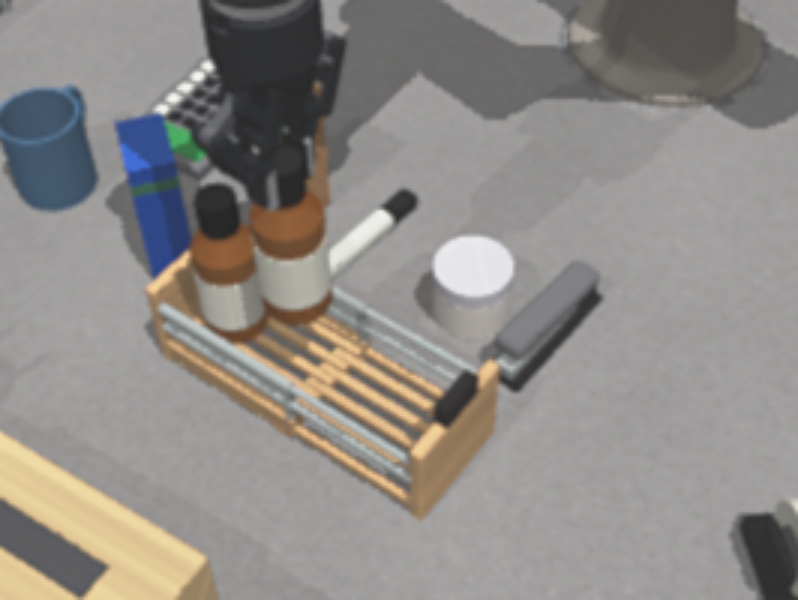

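The bottle is held upright at about (290,250), above the rack. Now I'll lower it.

```bash
cat > s3.py <<'E'
from h import *
t=rk(0,.010); zg=.1334
ctrl.movel([*t,zg+.032],v=.1,until_force=20)
print(ctrl.movel([*t,zg+.0235],v=.015,until_force=4)); s=st("seat")
ctrl.release(); p=s["eef_pos"]
ctrl.movel([p[0],p[1],.27],v=.12); st("up")
C=[.4295,-.190]; o=ori(np.radians(-1.4))[0].tolist()
ctrl.move_ptp([*C,.24],o); st()
for n in("top","scene"):
    p,d=eyes.grab_frame(n); cv2.imwrite(f"pics/{n}3.png",cv2.resize(p[110:310,150:416,::-1],None,fx=3,fy=3)); Q=cloud(n,d)
    q=Q[(Q[...,0]>.53)&(Q[...,0]<.66)&(Q[...,1]>-.08)&(Q[...,1]<.03)&(Q[...,2]>.172)&(Q[...,2]<.2)]
    print(n,len(q),np.median(q,0).round(4) if len(q) else "", (q.min(0)/2+q.max(0)/2).round(4))
E
python3 s3.py
```

```text
True
seat 19.63 [ 0.5964 -0.0411  0.1614] w 0.0321 F [-0.   0.1  4. ] j6 -0.18
up 21.27 [ 0.5961 -0.041   0.2691] w 0.0854 F [-0.2 -0.3 -0.4] j6 -0.18
 22.17 [ 0.4304 -0.1899  0.2403] w 0.0851 F [ 0.3 -0.2 -0. ] j6 -0.55
top 146 [ 0.5952 -0.0399  0.1826] [ 0.5961 -0.0398  0.1797]
scene 159 [ 0.5984 -0.0386  0.1817] [ 0.5963 -0.0402  0.1788]
```

View pics/scene3.png

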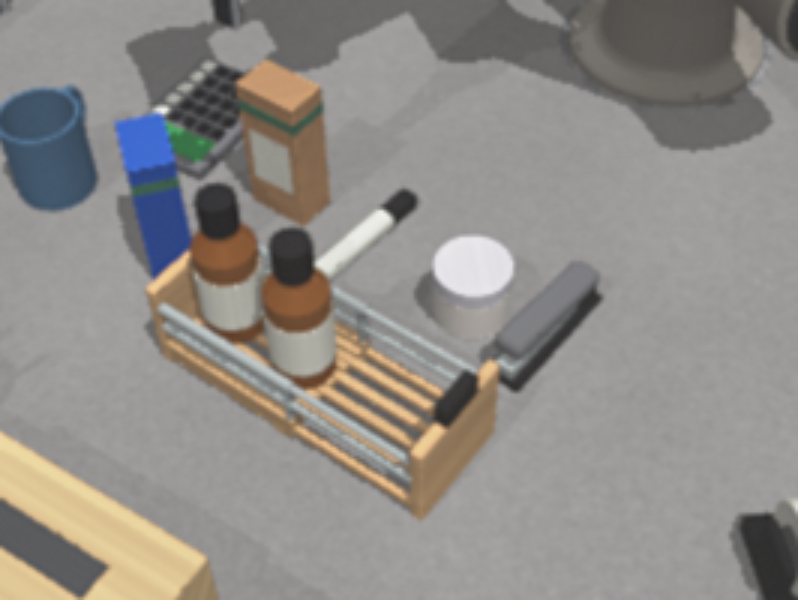

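The bottle stands upright on the slats, centred at crop (300,310), cap top at z≈0.183 as expected. The carton is next.

```bash
cat > s4.py <<'E'
from h import *
C=[.4295,-.190]
ctrl.movel([*C,.117],v=.1,until_force=8); st("down")
ctrl.close_gripper(); s=st("closed"); zg=s["eef_pos"][2]
ctrl.movel([*C,zg+.115],v=.1); st("lift")
t=rk(0,.100)
ctrl.movel([.43,t[1],zg+.115],v=.15)
ctrl.movel([*t,zg+.115],v=.15,rotation=ori(YAW)[0].tolist()); st("over")
for n in("top","scene"):
    p,d=eyes.grab_frame(n); cv2.imwrite(f"pics/{n}4.png",cv2.resize(p[110:310,150:416,::-1],None,fx=3,fy=3))
print(zg)
E
python3 s4.py
```

```text
down 23.65 [ 0.4298 -0.1902  0.1175] w 0.0854 F [-0.   0.5  1.2] j6 -0.56
closed 24.12 [ 0.4295 -0.1901  0.1173] w 0.0417 F [-0.7  0.5  5.3] j6 -0.56
lift 25.43 [ 0.4292 -0.1898  0.2317] w 0.0415 F [-0.6  1.3 -1.6] j6 -0.56
over 28.43 [0.5976 0.049  0.2323] w 0.0411 F [-1.2 -0.2 -1.3] j6 -0.02
0.11734815002852557
```

View pics/scene4.png

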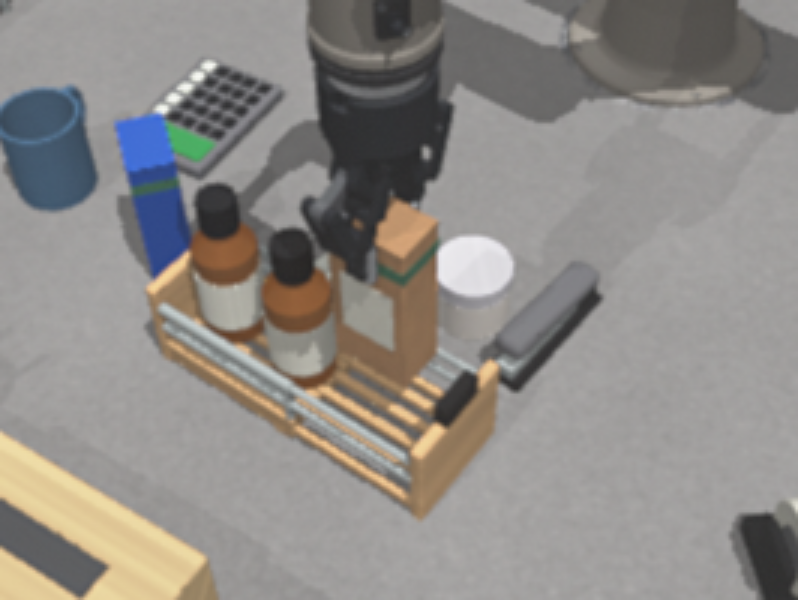

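The carton is held upright and square over the free bay, at about (385,300). Lowering it.

```bash
cat > s5.py <<'E'
from h import *
t=rk(0,.100); zg=.1173
print(ctrl.movel([*t,zg+.032],v=.1,until_force=20))
print(ctrl.movel([*t,zg+.0225],v=.015,until_force=4)); s=st("seat")
ctrl.release(); p=s["eef_pos"]
ctrl.movel([p[0],p[1],.26],v=.12); st("up")
ctrl.move_ptp([.40,-.02,.32],ori(YAW)[0].tolist()); st()
for n in("top","scene"):
    p,d=eyes.grab_frame(n); cv2.imwrite(f"pics/{n}5.png",cv2.resize(p[110:310,150:416,::-1],None,fx=3,fy=3)); Q=cloud(n,d)
    for k,yr,zr in(("carton",(0,.1),(.168,.2)),("oil",(-.08,-.01),(.176,.2)),("rb",(-.16,-.09),(.176,.2)),("grip",(.09,.15),(.109,.125))):
        m=(Q[...,0]>.53)&(Q[...,0]<.66)&(Q[...,1]>yr[0])&(Q[...,1]<yr[1])&(Q[...,2]>zr[0])&(Q[...,2]<zr[1])
        if m.sum()>4: print(n,k,rect(Q,m),"z",np.median(Q[m][:,2]).round(4))
E
python3 s5.py
```

```text
False
True
seat 29.98 [0.5982 0.049  0.1438] w 0.0415 F [-1.3  0.9  4.2] j6 -0.02
up 31.61 [0.5978 0.049  0.2591] w 0.0854 F [ 0.3 -0.3 -0.7] j6 -0.02
 32.48 [ 0.4009 -0.02    0.3199] w 0.0855 F [-0.3  0.3 -0.1] j6 -0.22
top carton (array([598.4,  49.5]), array([63.5, 42.2]), 88.9, 442) z 0.1769
top oil (array([596.4, -39.8]), array([30. , 33.6]), 88.2, 143) z 0.1829
top rb (array([ 591.3, -119. ]), array([32.1, 32.6]), 32.3, 145) z 0.1832
top grip (array([599.1, 114.9]), array([14.1, 43.5]), 89.4, 98) z 0.1173
scene carton (array([598.1,  48.7]), array([67.1, 43.9]), 88.6, 504) z 0.1754
scene oil (array([596.6, -39.7]), array([32.6, 32.7]), 0.5, 146) z 0.182
scene rb (array([ 591.6, -119.5]), array([32.7, 32.3]), 63.3, 132) z 0.1819
scene grip (array([599.8, 113.9]), array([13.5, 43.2]), 87.2, 115) z 0.1164
```

View pics/scene5.png

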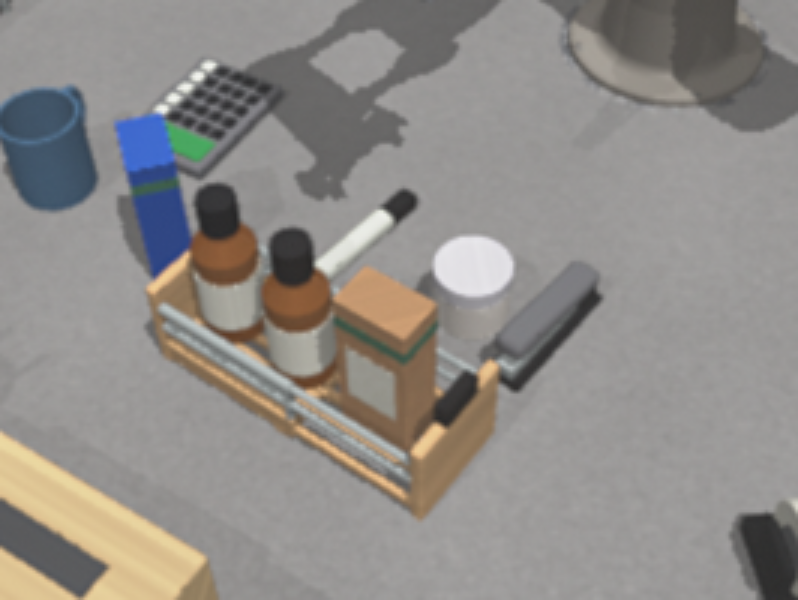

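View pics/top5.png

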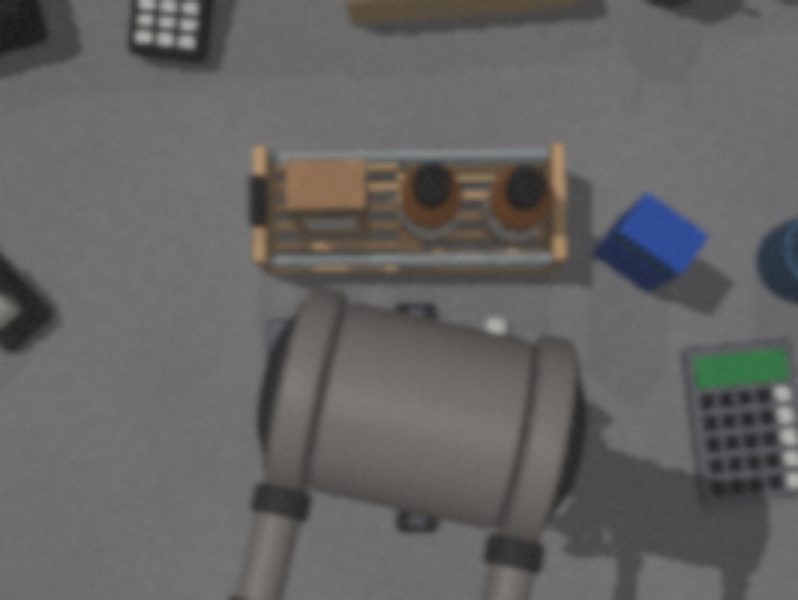

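Both items stand upright and square between the rack's bottle and the panel. The rest of the desk is unchanged, and the gripper is clear. Handing in.

```bash
python3 -c "
from cell import ctrl
print(ctrl.finish_job(), ctrl.read_state()['time_s'])"
```

```text
the job is handed in; nothing more can be done
the job is handed in; nothing more can be done
```

The job is done and handed in at about 32.5 s on the robot's clock, after the last check. I pulled the rack's end out to its stop, then lifted the bottle and the carton over the front rail and lowered each until it touched the slats. The hand-in reports no verdict.

- **Extending end:** it moved about 105 mm. It was already about 15 mm out at the start. A second pull with a 20 N force limit did not move it further. The cameras put the grip at the position expected for fully out, about 0.119 m.
- **Oil bottle:** it stands at about y = 10 mm in the rack's frame, with its top at the expected height (183 mm).
- **Carton:** it stands at about y = 100 mm, about 1° from square to the front. Its top is at 175–177 mm, as expected on the sliding slats.
- **Left in place:** the rack's bottle and the other things look unmoved in the scene picture. In the last top picture the arm hid the stapler, the jar and most of the marker, and the tape dispenser was outside the cropped pictures I checked. I measured no shift for any of these.

The two cameras agreed to 1–2 mm, and none of the checks failed.

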